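# Bring the flour shaker round on the lazy Susan

## Task

Gently spin the lazy Susan by pushing the pegs on its rim with the fingers, gripping nothing, until the flour shaker stands at the front, in line with the fixed wooden tongue that points at the baking mat, and leave the lazy Susan at rest. Everything on it must ride round standing in its place: do not touch, lift or tip the shaker or its neighbours, and leave the other things on the table where they are.

Things in the scene. Friction and masses are not known exactly. Their poses are not given: they have to be found in the camera images.
- stand: Fixed dark-wood stand of the lazy Susan, a 220 mm round foot mostly hidden under the disc, with one tongue 40 mm wide along its -x axis, ending 214 mm from the turning axis; the part beyond the disc is a block 36 mm high, a little lower than the disc. Origin: on the turning axis at table height; z up; its -x axis is the front and points along the tongue to the mat. It may be turned up to 1.0 rad either way on the table.
- tongue_tip (a point): Middle of the free end of the tongue, on its top, 36 mm above the table, 214 mm from the turning axis.
- carousel: Turning disc of the lazy Susan, plain wood, 320 mm across, 18 mm thick, 0.8 kg. Turns either way about its vertical axis without stops; light friction (1 N at a peg moves it; left alone it stops within a few hundredths of a radian). Origin: on the axis at the disc's underside, 22 mm above the table; disc top 40 mm above the table. z up; x and y turn with the disc.
- peg0 (a point): Top centre of one of six alike upright white plastic pegs on the disc's rim, 16 to 20 mm thick, 50 mm tall (tops 90 mm above the table), their centres 150 mm from the axis. Seen from above, this one is 30 degrees counter-clockwise of the disc's x axis; the others follow every 60 degrees.
- shaker_center (a point): Centre (half-way up) of the flour shaker: plain steel can 57 mm across and 97 mm tall with a domed, pierced lid, the tallest thing on the disc; it stands loose on the disc 65 mm from the axis, on the disc's -x axis. This point is 48 mm above the disc's top.
- jar_center (a point): Centre of a loose glass jar with a white screw cap, 54 mm across, 72 mm tall, on the disc, 65 mm from the axis. Leave it standing.
- ramekin_center (a point): Centre of a loose white ceramic ramekin, 58 mm across, 45 mm tall, open, on the disc, 65 mm from the axis. Leave it standing.
- cutter_center (a point): Centre of a loose steel ring cookie cutter, 56 mm across, 40 mm tall, on the disc, 65 mm from the axis. Leave it standing.
- mug_center (a point): Centre of a loose white mug, 80 mm across, 95 mm tall, on the table to the left or right of the lazy Susan. Leave alone.
- bottle_center (a point): Centre of a loose brown glass bottle with a black cap, 48 mm across, 120 mm tall, on the table to the left or right of the lazy Susan. Leave alone.

How it is judged:
At the end, for the whole second after the job is handed in: The shaker's axis is within 18 mm of the tongue's centre line, on the tongue's side of the turning axis; the disc is at rest; the shaker is within 20 mm of its place on the disc, and it and its three neighbours stand upright on the disc, within 90 mm of the axis (y of shaker_center in the frame of stand between -0.018 and 0.018 m and x of shaker_center in the frame of stand between -0.09 and -0.04 m and x of shaker_center in the frame of carousel between -0.085 and -0.045 m and y of shaker_center in the frame of carousel between -0.02 and 0.02 m and angular speed of carousel below 0.05 rad/s and angle between each of shaker_center, jar_center, ramekin_center, cutter_center's own z axis and vertical below 0.15 rad and horizontal distance between each of shaker_center, jar_center, ramekin_center, cutter_center and carousel below 0.09 m and height (world z) of shaker_center between 0.08 and 0.096 m and height (world z) of jar_center between 0.068 and 0.084 m and height (world z) of ramekin_center between 0.054 and 0.07 m and height (world z) of cutter_center between 0.052 and 0.068 m); the robot touches nothing.
It fails at once if the robot touches the shaker or another thing standing on the disc (contact force between any of the fingers, the arm and shaker above 0.5 N or contact force between any of the fingers, the arm and jar above 0.5 N or contact force between any of the fingers, the arm and ramekin above 0.5 N or contact force between any of the fingers, the arm and cutter above 0.5 N).
It fails at once if a thing on the disc is lifted (height (world z) of shaker_center above 0.103 m or height (world z) of jar_center above 0.091 m or height (world z) of ramekin_center above 0.077 m or height (world z) of cutter_center above 0.075 m).
It fails at once if a thing on the disc tips or slides off its place (angle between any of shaker_center, jar_center, ramekin_center, cutter_center's own z axis and vertical above 0.4 rad or horizontal distance between any of shaker_center, jar_center, ramekin_center, cutter_center and carousel above 0.1 m).
It fails at once if the disc or a peg is squeezed or struck hard (over 25 N) (contact force between any of the fingers, the arm and carousel above 25 N).
It fails at once if the mug or the bottle is moved more than 30 mm (distance of any of mug_center, bottle_center from where it was at the start of the episode above 0.03 m).
It also fails if it takes over 61 s, if anything falls off the work surface, if the arm or the gripper's body presses on something with over 40 N, if the wrist force passes 120 N, or if a joint passes its speed limit or range.

## Robot

A 7-joint arm with a two-finger parallel gripper is mounted at the origin on the work surface. World frame = base frame: x ahead of the robot, y to its left, z up, the work surface at z = 0. Lengths are in m, angles in rad, forces in N, time in s.
With the tool pointing down it reaches from about 0.4 to 0.85 m from the base axis. Payload 6.9 kg.
Tool frame: the origin (TCP) lies at the very end of the fingers, on their centre line; the grasp point (between the pads) lies behind it (bot.grasp_offset is the z of the grasp point in the tool frame, in m); z points along the fingers, y is the line along which they close (so a half turn about z gives the same grasp; the last joint's range is limited). The gripper opens to 85 mm and grips with 20 to 120 N. Pads are 22 mm wide; open, the fingers measure 114 mm over their backs; the gripper's body (76 mm by 85 mm) begins 54 mm behind the grasp point. The pads swing forward as they close: fully open they stand 13 mm farther back than shut.
Start: joints at [1.304, 0.507, -0.238, 1.5, 0.126, 1.149, -0.155], TCP at [0.228, -0.582, 0.231] pointing down, gripper open.
Joint ranges: [-3.08, 3.08], [-0.24, 2.05], [-1.43, 1.35], [0, 2.5], [-1.52, 4.66], [0.17, 1.96], [-2.89, 2.89]. Speed limits (rad/s): [2.39, 2.39, 3.14, 3.14, 3.14, 3.14, 3.14].

## Interface

Orientations are given as a unit quaternion [x, y, z, w].
In Python, from station import read_state, viewer, order, bot gives the robot as it stands.
- The arm moves only by the shell command python3 -m handwheel 'ROWS' [FORCE]. ROWS is JSON, a list that holds one entry, the list of rows, each a list of 7 numbers: the shift along the tool's x, y, z in m, then the turn, a rotation vector about the tool's x, y, z in rad, then the closure in counts, from 0 (fully open) to 255 (shut). In form: [[[x, y, z, wx, wy, wz, grip], ...]]. A call has 1 to 10 rows; each row is the pose to reach, as a shift and turn from the pose commanded when the call began, along the tool's axes at that moment; what a row does not reach only later rows make up. A row lasts 1/12 s, in which the tool goes at most 41.7 mm and 7.16 degrees, less where a joint would pass 70% of its speed; a pose out of reach is approached as far as the arm can. A call with a gripper value outside its range is refused whole. The fingers move at their own pace and stop on an object; FORCE is the grip in N (left out, the last holds). Time passes only in rows, so rows that repeat a pose let the fingers close. It gives the time, the measured TCP pose, the force, the opening and the grip force at its end, in the units of the state.
- read_state(): the state, without advancing time (a new reading comes with each control period).
- viewer.capture(name): name is "scene" or "top" or "wrist"; returns the picture (400x640x3 uint8, blue, green, red); there is no depth.
- viewer.camera_info(name): a dict with "mtx" (3x3 intrinsics, pixels), "k1" (the pictures are not rectified: a ray, as slopes to the right and down, at radius r is drawn at 1 + k1 r^2 times it, then the intrinsics apply), "R" (3x3) and "t" (3): a world point X has camera coordinates R X + t. Camera axes: x right, y down, z forward; pixel columns grow to the right and rows downward; lengths in m; the calibration is good to about 2 mm. A picture is of the moment at which its call begins: read the wrist's pose just before it. camera_info takes no time and is no camera call; for the wrist camera it gives the pose at the moment of the call.
- order.finish_job(): hands the job in; it is judged then, once.
The state is a dict: "t": time; "joint_positions": joint angles; "dq": joint speeds; "joint_efforts": joint torques, N m; "tool_pos": TCP position; "eef_rot": TCP orientation; "contact_force": force on the tool from outside, world axes, zero at the start; "moment": the same for the moment, N m; "opening": opening from 0.0 (shut) to 1.0 (fully open); "grip_force": force on a finger pad.
Only numpy, scipy, OpenCV 4.12 (cv2) and the standard library are available. Lean on these libraries where they do the work, as an engineer would, in place of code of your own. Each camera call takes 0.05 s, during which the arm holds its last target. There are 200 camera calls.

## Working session

There is one attempt and no reset: what is moved stays moved. The work goes in short steps, Python scripts to look and compute and a shell command to move; the robot and the scene stay as the last step left them, time stands still between calls to the robot, and variables do not carry over. Pictures are saved under pics/ and viewed, at most 10 in all, crops included, and the job is handed in when it is done.

```bash
ls; mkdir -p pics; python3 - <<'E'
from station import read_state, viewer, order, bot
import cv2
s=read_state(); print(s['t'],s['tool_pos'],s['eef_rot'],bot.grasp_offset)
for n in ['top','scene']:
    cv2.imwrite(f'pics/{n}0.png',viewer.capture(n)); i=viewer.camera_info(n); print(n,i)
E
```

```text
pics
0.0 [ 0.22737924 -0.5816012   0.23039247] [ 9.82675475e-01  1.85332228e-01 -1.83883806e-04 -9.17319914e-04] -0.0187
top {'mtx': array([[498.23997579,   0.        , 325.04740184],
       [  0.        , 498.23997579, 204.20584709],
       [  0.        ,   0.        ,   1.        ]]), 'k1': 0.03184961815587942, 'R': array([[ 0.01661169, -0.9998479 ,  0.00531396],
       [-0.99391331, -0.01709151, -0.10883116],
       [ 0.10890543, -0.00347375, -0.99404605]]), 't': array([-0.01289603,  0.53546345,  1.24635971])}
scene {'mtx': array([[401.78706139,   0.        , 311.44083126],
       [  0.        , 401.78706139, 197.39038887],
       [  0.        ,   0.        ,   1.        ]]), 'k1': -0.07683211795886212, 'R': array([[ 0.01787342,  0.99975025,  0.01341539],
       [ 0.64946719, -0.00140764, -0.76038831],
       [-0.76017953,  0.02230359, -0.64933015]]), 't': array([-0.01466713, -0.26917426,  1.5099008 ])}
```

View pics/top0.png

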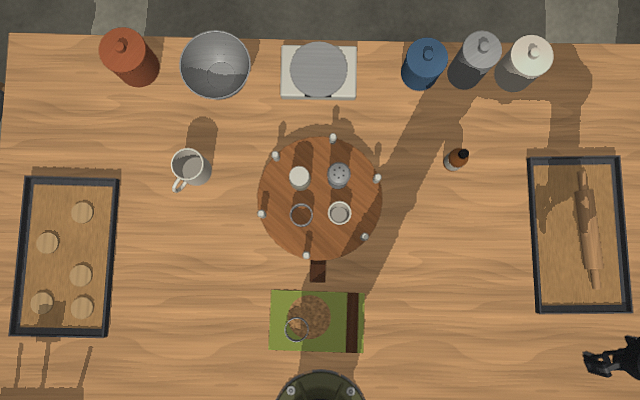

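View pics/scene0.png

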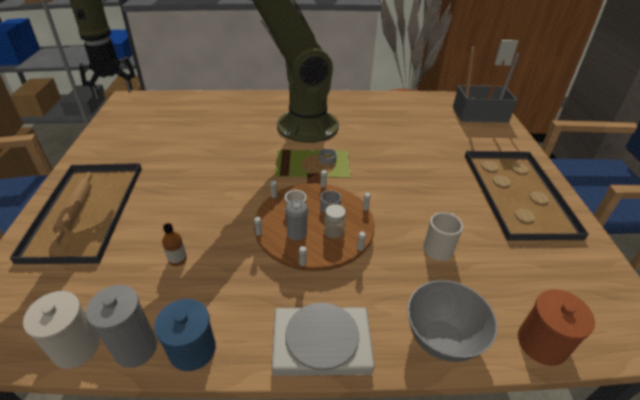

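The top view shows the disc centred near (320,197). The pegs are near (333,136), (377,177), (365,236), (306,255), (261,213) and (275,155). The shaker is at (339,174), at the back right, and the tongue end is near (318,281). In the scene view the mug and bottle stand clear on either side.

```bash
cat > h.py <<'E'
from station import read_state, viewer, order, bot
import numpy as np, cv2
from scipy.optimize import least_squares
def ray(n,uv,z):
    i=viewer.camera_info(n); K=i['mtx']
    p=cv2.undistortPoints(np.array(uv,float).reshape(-1,1,2),K,np.array([i['k1'],0,0,0.]))[:,0]
    d=np.c_[p,np.ones(len(p))]@i['R']; c=-i['R'].T@i['t']
    return c+d*((z-c[2])/d[:,2])[:,None]
def fitpegs(uv):
    P=ray('top',uv,.09)[:,:2]
    a0=np.arctan2(*(P-P.mean(0)).T[::-1])
    def f(q):
        k=np.round((a0-q[2])/(np.pi/3)); a=q[2]+k*np.pi/3
        return (P-q[:2]-.15*np.c_[np.cos(a),np.sin(a)]).ravel()
    r=least_squares(f,[*P.mean(0),a0[0]])
    return r.x,f(r.x).reshape(-1,2)
E
python3 - <<'E'
from h import *
q,e=fitpegs([(333,136),(377,177),(365,236),(306,255),(261,213),(275,155)])
print(q,np.abs(e).max()); c=q[:2]
t=ray('top',[(318,281)],.0)[0,:2]; t2=ray('top',[(318,262)],.036)[0,:2]
for n,uv,z in [('shaker',(339,174),.135),('jar',(299,177),.112),('ram',(339,212),.085),('cut',(301,214),.08),('tongue',(318,281),.02),('tong2',(318,262),.036),('mug',(187,165),.095),('bottle',(460,156),.115)]:
    p=ray('top',[uv],z)[0,:2]; d=p-c; print(n,p.round(4),np.hypot(*d).round(4),np.degrees(np.arctan2(d[1],d[0])).round(1))
im=cv2.imread('pics/top0.png')[120:290,245:395]
cv2.imwrite('pics/crop0.png',cv2.resize(im,None,fx=3.5,fy=3.5,interpolation=cv2.INTER_CUBIC))
E
```

```text
[ 0.5514867   0.01022788 -0.20078687] 0.0022362701463457674
shaker [ 0.5964 -0.0352] 0.0639 -45.4
jar [0.5913 0.0602] 0.0639 51.5
ram [ 0.5109 -0.0381] 0.0631 -130.0
cut [0.5049 0.0549] 0.0645 136.2
tongue [0.3406 0.0107] 0.2109 179.9
tong2 [0.3885 0.0115] 0.163 179.6
mug [0.6188 0.3346] 0.3312 78.3
bottle [ 0.6486 -0.3268] 0.3507 -73.9
```

View pics/crop0.png

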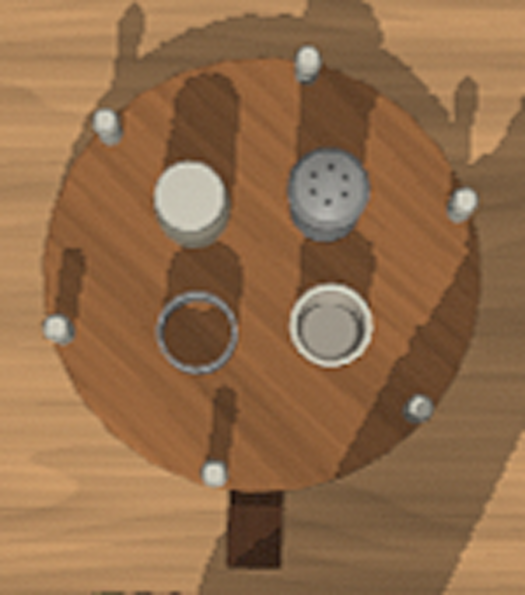

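The crop confirms the layout. The pegs fit a 150 mm circle centred at (0.5515, 0.010) to within 2 mm. The tongue runs along -x, its tip 0.21 m from the axis, and the shaker is at about -43°. The disc must turn about 137° clockwise, so I'll push the peg at 108° round the far side. First I go over with the fingers shut and square the tool up with the world axes.

```bash
python3 -m handwheel '[[[0.28,-0.19,-0.02,0,0,0.374,255],[0.28,-0.19,-0.02,0,0,0.374,255],[0.28,-0.19,-0.02,0,0,0.374,255],[0.28,-0.19,-0.02,0,0,0.374,255],[0.28,-0.19,-0.02,0,0,0.374,255],[0.28,-0.19,-0.02,0,0,0.374,255],[0.28,-0.19,-0.02,0,0,0.374,255],[0.28,-0.19,-0.02,0,0,0.374,255],[0.28,-0.19,-0.02,0,0,0.374,255],[0.28,-0.19,-0.02,0,0,0.374,255]]]' 20
```

```text
t: 0.93
tool_pos: [0.4213, -0.2997, 0.2514]
eef_rot: [1.0, 0.003, 0.0, -0.001]
contact_force: [-0.3, -0.9, 0.2]
opening: -0.003
grip_force: 0.0
```

```bash
python3 -m handwheel '[[[0.02,-0.42,0,0,0,0,255],[0.02,-0.42,0,0,0,0,255],[0.02,-0.42,0,0,0,0,255],[0.02,-0.42,0,0,0,0,255],[0.02,-0.42,0,0,0,0,255],[0.02,-0.42,0,0,0,0,255],[0.02,-0.42,0,0,0,0,255],[0.02,-0.42,0,0,0,0,255],[0.02,-0.42,0,0,0,0,255],[0.02,-0.42,0,0,0,0,255]]]'
python3 -m handwheel '[[[0,0,0.04,0,0,0,255],[0,0,0.08,0,0,0,255],[0,0,0.10,0,0,0,255],[0,0,0.10,0,0,0,255]]]'
python3 - <<'E'
from h import *
cv2.imwrite('pics/t1.png',cv2.resize(viewer.capture('top')[90:300,220:420],None,fx=3,fy=3))
E
```

```text
t: 1.77
tool_pos: [0.4396, 0.1132, 0.2512]
eef_rot: [1.0, -0.002, 0.0, 0.0]
contact_force: [2.2, 0.2, 0.3]
opening: 0.004
grip_force: 0.0
t: 2.1
tool_pos: [0.4372, 0.1108, 0.1474]
eef_rot: [1.0, -0.001, -0.004, 0.001]
contact_force: [-1.4, -1.4, -0.0]
opening: 0.002
grip_force: 0.0
```

View pics/t1.png

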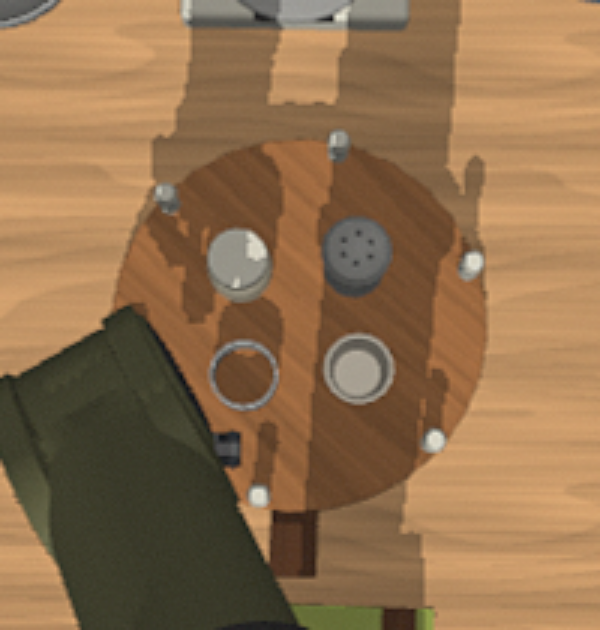

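The arm's forearm hides the left pegs, but the fingers are between the pegs at 108° and 168° and clear of the cutter. I'll descend now.

```bash
python3 -m handwheel '[[[0,-0.008,0.03,0,0,0,255],[0,-0.008,0.06,0,0,0,255],[0,-0.008,0.08,0,0,0,255],[0,-0.008,0.087,0,0,0,255],[0,-0.008,0.087,0,0,0,255],[0,-0.008,0.087,0,0,0,255]]]'
python3 - <<'E'
from h import *
# finger waypoints about axis, relative to current pose; tool x=+X, tool y=-Y
c=np.array([.5515,.0102]); p=np.array(read_state()['tool_pos'])[:2]; d=p-c
print(p,np.hypot(*d),np.degrees(np.arctan2(d[1],d[0])))
for a in range(132,-31,-3):
    w=c+.158*np.array([np.cos(np.radians(a)),np.sin(np.radians(a))])-p; print(a,round(w[0],3),round(-w[1],3),end=' | ')
E
```

```text
t: 2.65
tool_pos: [0.4407, 0.1208, 0.0656]
eef_rot: [1.0, -0.001, 0.001, -0.0]
contact_force: [1.0, 0.2, 0.8]
opening: 0.002
grip_force: 0.0
[0.44066656 0.1208244 ] 0.15659441074132893 135.0540838763833
132 0.005 -0.007 | 129 0.011 -0.012 | 126 0.018 -0.017 | 123 0.025 -0.022 | 120 0.032 -0.026 | 117 0.039 -0.03 | 114 0.047 -0.034 | 111 0.054 -0.037 | 108 0.062 -0.04 | 105 0.07 -0.042 | 102 0.078 -0.044 | 99 0.086 -0.045 | 96 0.094 -0.047 | 93 0.103 -0.047 | 90 0.111 -0.047 | 87 0.119 -0.047 | 84 0.127 -0.047 | 81 0.136 -0.045 | 78 0.144 -0.044 | 75 0.152 -0.042 | 72 0.16 -0.04 | 69 0.167 -0.037 | 66 0.175 -0.034 | 63 0.183 -0.03 | 60 0.19 -0.026 | 57 0.197 -0.022 | 54 0.204 -0.017 | 51 0.21 -0.012 | 48 0.217 -0.007 | 45 0.223 -0.001 | 42 0.228 0.005 | 39 0.234 0.011 | 36 0.239 0.018 | 33 0.243 0.025 | 30 0.248 0.032 | 27 0.252 0.039 | 24 0.255 0.046 | 21 0.258 0.054 | 18 0.261 0.062 | 15 0.263 0.07 | 12 0.265 0.078 | 9 0.267 0.086 | 6 0.268 0.094 | 3 0.269 0.102 | 0 0.269 0.111 | -3 0.269 0.119 | -6 0.268 0.127 | -9 0.267 0.135 | -12 0.265 0.143 | -15 0.263 0.152 | -18 0.261 0.159 | -21 0.258 0.167 | -24 0.255 0.175 | -27 0.252 0.182 | -30 0.248 0.19 |
```

```bash
python3 -m handwheel '[[[0.011,-0.012,0,0,0,0,255],[0.018,-0.017,0,0,0,0,255],[0.023,-0.021,0,0,0,0,255],[0.026,-0.023,0,0,0,0,255],[0.029,-0.0245,0,0,0,0,255],[0.032,-0.026,0,0,0,0,255],[0.0345,-0.0275,0,0,0,0,255],[0.037,-0.029,0,0,0,0,255],[0.039,-0.030,0,0,0,0,255],[0.042,-0.0315,0,0,0,0,255]]]'
```

```text
t: 3.48
tool_pos: [0.4815, 0.1524, 0.0642]
eef_rot: [1.0, -0.001, -0.0, 0.0]
contact_force: [-0.1, 0.3, -0.3]
opening: 0.001
grip_force: 0.0
```

```bash
python3 -m handwheel '[[[0.0035,-0.002,0,0,0,0,255],[0.007,-0.0035,0,0,0,0,255],[0.011,-0.005,0,0,0,0,255],[0.0145,-0.0065,0,0,0,0,255],[0.019,-0.008,0,0,0,0,255],[0.024,-0.0095,0,0,0,0,255],[0.03,-0.011,0,0,0,0,255],[0.036,-0.0125,0,0,0,0,255],[0.042,-0.0135,0,0,0,0,255],[0.049,-0.015,0,0,0,0,255]]]'
```

```text
t: 4.32
tool_pos: [0.5311, 0.1674, 0.0642]
eef_rot: [1.0, -0.001, -0.0, 0.0]
contact_force: [-1.5, -0.4, -0.3]
opening: 0.0
grip_force: 0.3
```

```bash
python3 -m handwheel '[[[0.007,-0.0005,0,0,0,0,255],[0.014,-0.0005,0,0,0,0,255],[0.021,-0.0005,0,0,0,0,255],[0.028,-0.0005,0,0,0,0,255],[0.036,-0.0005,0,0,0,0,255],[0.0445,0.001,0,0,0,0,255],[0.0525,0.0025,0,0,0,0,255],[0.0605,0.0045,0,0,0,0,255],[0.0685,0.0065,0,0,0,0,255],[0.076,0.0095,0,0,0,0,255]]]'
```

```text
t: 5.15
tool_pos: [0.6075, 0.1578, 0.0643]
eef_rot: [1.0, -0.001, 0.0, -0.0]
contact_force: [-0.9, -0.2, 0.1]
opening: 0.0
grip_force: 0.3
```

```bash
python3 - <<'E'
from h import *
s=read_state();print(s['tool_pos'],s['contact_force'])
cv2.imwrite('pics/t2.png',cv2.resize(viewer.capture('top')[90:300,220:420],None,fx=3,fy=3))
E
```

```text
[0.60746262 0.15777772 0.06430013] [-0.91801565 -0.19108046  0.10500233]
```

View pics/t2.png

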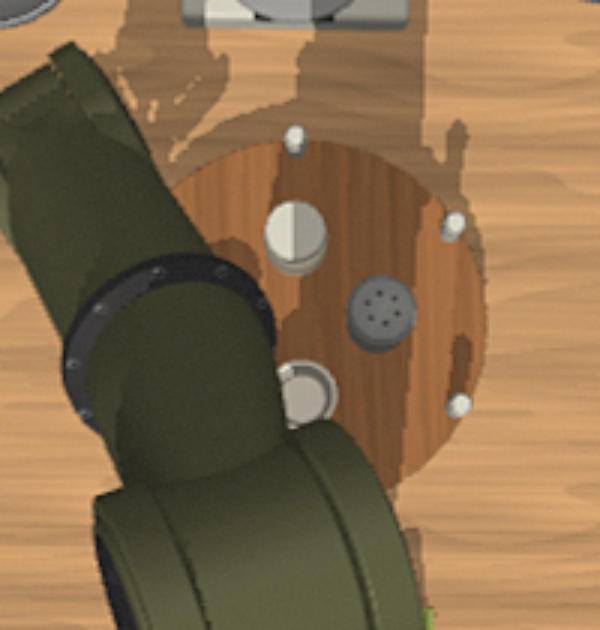

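The disc has turned about 45°. The shaker is now at crop (382,312), on the right, and everything visible is standing. I'll keep pushing.

```bash
python3 -m handwheel '[[[0.004,0.0015,0,0,0,0,255],[0.009,0.0035,0,0,0,0,255],[0.016,0.007,0,0,0,0,255],[0.023,0.011,0,0,0,0,255],[0.03,0.015,0,0,0,0,255],[0.037,0.020,0,0,0,0,255],[0.043,0.025,0,0,0,0,255],[0.05,0.030,0,0,0,0,255],[0.056,0.036,0,0,0,0,255],[0.061,0.042,0,0,0,0,255]]]'
```

```text
t: 6.03
tool_pos: [0.6684, 0.1152, 0.0643]
eef_rot: [1.0, -0.001, 0.0, -0.0]
contact_force: [-0.7, 0.5, 0.5]
opening: -0.001
grip_force: 0.3
```

```bash
python3 -m handwheel '[[[0.006,0.006,0,0,0,0,255],[0.011,0.013,0,0,0,0,255],[0.015,0.020,0,0,0,0,255],[0.020,0.027,0,0,0,0,255],[0.024,0.034,0,0,0,0,255],[0.027,0.041,0,0,0,0,255],[0.030,0.049,0,0,0,0,255],[0.033,0.057,0,0,0,0,255],[0.035,0.065,0,0,0,0,255],[0.037,0.073,0,0,0,0,255]]]'
```

```text
t: 6.87
tool_pos: [0.7045, 0.0418, 0.0643]
eef_rot: [1.0, -0.001, -0.0, 0.0]
contact_force: [-0.6, 0.5, -0.1]
opening: 0.0
grip_force: 0.3
```

```bash
python3 -m handwheel '[[[0.002,0.008,0,0,0,0,255],[0.003,0.016,0,0,0,0,255],[0.004,0.023,0,0,0,0,255],[0.004,0.030,0,0,0,0,255],[0.004,0.0355,0,0,0,0,255],[0.004,0.041,0,0,0,0,255],[0.0035,0.045,0,0,0,0,255],[0.003,0.049,0,0,0,0,255],[0.003,0.051,0,0,0,0,255],[0.003,0.052,0,0,0,0,255]]]'
python3 - <<'E'
from h import *
s=read_state();print(s['tool_pos'],s['contact_force'])
cv2.imwrite('pics/t3.png',cv2.resize(viewer.capture('top')[90:300,220:420],None,fx=3,fy=3))
E
```

```text
t: 7.7
tool_pos: [0.7074, -0.0097, 0.0643]
eef_rot: [1.0, -0.001, 0.0, 0.0]
contact_force: [0.1, 0.2, -0.2]
opening: 0.0
grip_force: 0.2
[ 0.70735135 -0.00973984  0.06434112] [ 0.13423855  0.15514067 -0.24057252]
```

View pics/t3.png

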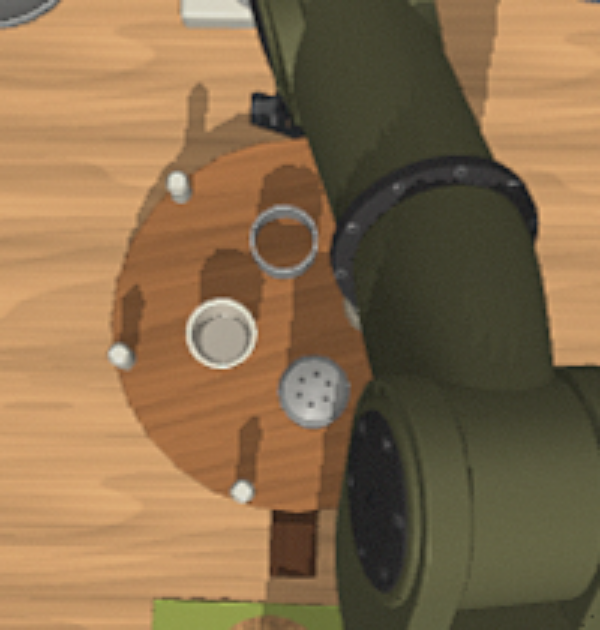

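The shaker is now at crop (314,388), close to the tongue at (294,543). Three pegs show, at (177,180), (120,350) and (241,488). I'll work out the angle still to go.

```bash
python3 - <<'E'
from h import *
f=lambda L:[(220+(u+.5)/3-.5,90+(v+.5)/3-.5) for u,v in L]
P=ray('top',f([(177,180),(120,350),(241,488)]),.09)[:,:2]; c=np.array([.5515,.0102])
d=P-c; print(np.hypot(*d.T),np.degrees(np.arctan2(d[:,1],d[:,0])))
for z in(.13,.137):
  s=ray('top',f([(314,388)]),z)[0,:2]-c; print(s,np.hypot(*s),np.degrees(np.arctan2(s[1],s[0])))
t=ray('top',f([(293,575)]),.036)[0,:2]-c; print('tip',t)
E
```

```text
[0.15097738 0.14832813 0.14719838] [ 42.85939017 101.86316677 162.3626388 ]
[-0.06191702 -0.01259534] 0.06318512363675383 -168.5016140603882
[-0.06247412 -0.01257746] 0.0637276118964427 -168.61721803922006
tip [-0.21107254  0.00205358]
```

About 12° remain. I'll finish with a slow push, decelerating, then back off.

```bash
python3 -m handwheel '[[[-0.001,0.003,0,0,0,0,255],[-0.0015,0.007,0,0,0,0,255],[-0.0025,0.012,0,0,0,0,255],[-0.004,0.017,0,0,0,0,255],[-0.005,0.022,0,0,0,0,255],[-0.006,0.026,0,0,0,0,255],[-0.007,0.029,0,0,0,0,255],[-0.0075,0.031,0,0,0,0,255],[-0.0075,0.031,0,0,0,0,255],[-0.0075,0.031,0,0,0,0,255]]]'
python3 -m handwheel '[[[0.005,-0.010,0,0,0,0,255],[0.02,-0.03,0,0,0,0,255],[0.02,-0.03,-0.03,0,0,0,255],[0.02,-0.03,-0.06,0,0,0,255],[0.02,-0.03,-0.10,0,0,0,255],[0.02,-0.07,-0.14,0,0,0,255],[0.02,-0.11,-0.14,0,0,0,255],[0.02,-0.15,-0.14,0,0,0,255],[0.02,-0.19,-0.14,0,0,0,255],[0.02,-0.23,-0.14,0,0,0,255]]]'
python3 - <<'E'
from h import *
cv2.imwrite('pics/t4.png',cv2.resize(viewer.capture('top')[90:300,220:420],None,fx=3,fy=3))
E
```

```text
t: 8.58
tool_pos: [0.6998, -0.0405, 0.0643]
eef_rot: [1.0, -0.001, -0.0, -0.0]
contact_force: [0.1, -0.4, 0.3]
opening: -0.002
grip_force: 0.0
t: 9.42
tool_pos: [0.7199, 0.1883, 0.2052]
eef_rot: [1.0, -0.0, 0.001, -0.001]
contact_force: [1.7, 0.4, -0.1]
opening: -0.004
grip_force: 0.0
```

View pics/t4.png

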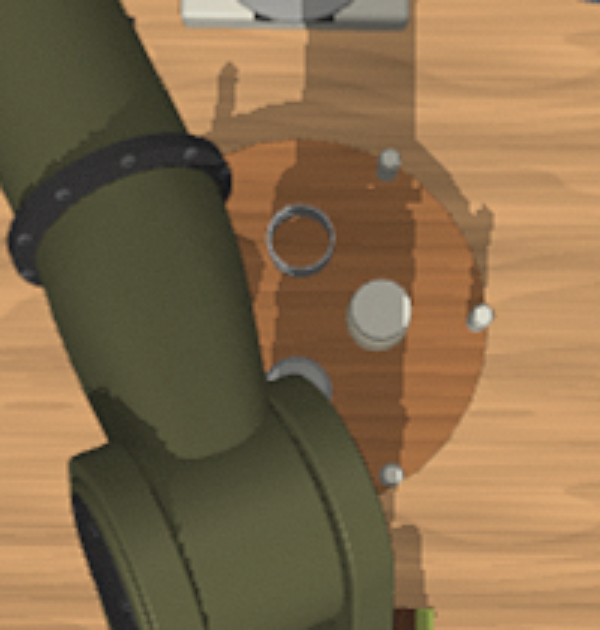

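The shaker's dome shows partly at crop (299,390), above the tongue line at about x=294. Pegs are at (390,156), (482,312) and (392,471), and the cutter and jar are standing.

```bash
python3 - <<'E'
from h import *
f=lambda L:[(220+(u+.5)/3-.5,90+(v+.5)/3-.5) for u,v in L]
P=ray('top',f([(390,156),(482,312),(392,471)]),.09)[:,:2]; c=np.array([.5515,.0102])
d=P-c; print(np.hypot(*d.T),np.degrees(np.arctan2(d[:,1],d[:,0])))
s=ray('top',f([(299,390)]),.135)[0,:2]-c; print(s)
E
python3 -m handwheel '[[[0.0,-0.04,-0.04,0,0,0,255],[-0.03,-0.08,-0.08,0,0,0,255],[-0.06,-0.12,-0.08,0,0,0,255],[-0.09,-0.16,-0.08,0,0,0,255],[-0.12,-0.20,-0.08,0,0,0,255],[-0.15,-0.24,-0.08,0,0,0,255],[-0.18,-0.27,-0.08,0,0,0,255],[-0.20,-0.28,-0.08,0,0,0,255],[-0.20,-0.28,-0.08,0,0,0,255],[-0.20,-0.28,-0.08,0,0,0,255]]]'
python3 - <<'E'
from h import *
cv2.imwrite('pics/t5.png',cv2.resize(viewer.capture('top')[90:300,160:480],None,fx=2.5,fy=2.5))
E
```

```text
[0.15208014 0.14859526 0.14629764] [ -28.28747218  -87.80997375 -148.42575172]
[-0.06407697 -0.00091751]
t: 10.3
tool_pos: [0.51, 0.475, 0.2852]
eef_rot: [1.0, 0.007, -0.003, -0.003]
contact_force: [-1.0, 2.0, -0.6]
opening: -0.002
grip_force: 0.0
```

View pics/t5.png

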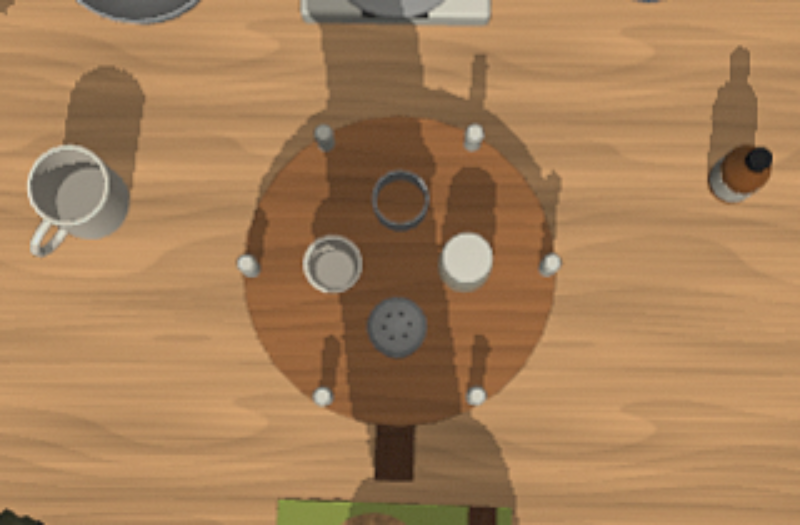

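The shaker at crop (398,326) is in line with the tongue at (394,450). All four items stand in place, the mug and bottle have not moved, and the robot is clear.

```bash
python3 -c "
from station import order
print(order.finish_job())"
```

```text
the job is handed in; nothing more can be done
None
```

I spun the lazy Susan about 137° clockwise with one peg and handed the job in; the last picture shows the shaker in line with the tongue (within about 3 mm), everything standing, and the arm clear, but the hand-in returned no verdict.

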